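# Crank the clay-room slab roller's bed to its stop

### The job

Pick up the loose orange-handled crank, fit its socket fully home on the square brass shaft of the blue slab roller, and wind it clockwise (looking down onto the shaft's end) in full circles until the bed board has run right up against the red end stop. Leave the crank sitting fully home on the shaft, move the bed only by cranking, and leave everything else on the table where it is.

Things in the scene. Friction and masses are not known exactly. Their poses are not given: they have to be found in the camera images.
- crank: Loose crank, 95 mm long, 84 tall, 0.25-0.4 kg, standing on its hub. Origin: centre of the hub's underside = mouth of its square socket; z up out of the hub, x along the arm to the handle. Hub: dark steel, 36 x 36 x 34 mm high. Socket: 21 mm square, sides along x and y, 27 deep, 2 mm chamfer. Arm: 14 mm wide, z = 26 to 34 mm, on the +x side only.
- crank_grip (a point): Point on the crank's z axis, 47 mm above the hub's underside: middle of the orange square block on top of the hub, 24 x 24 mm, z = 34 to 60 mm, sides along the crank's x and y. A finger on its +y and one on its -y side are free of the arm. Same axes as the crank.
- crank_knob (a point): Point on the axis of the crank's round orange handle, 65 mm along +x from the crank's z axis and 64 mm above the hub's underside. The handle is 22 mm in diameter, z = 36 to 84 mm, parallel to z, and spins freely on the arm. Same axes as the crank.
- shaft_seat (a point): Fixed point: centre of the outer face of the 42 mm round collar that the shaft stands on. z: outwards along the shaft, 30 deg from vertical, leaning to the machine's front (robot side); y: level, towards the red stop; x: up the slope. The axes do not turn with the shaft. Crank fully home = its origin here, z axes together. The housing's sloping face (100 x 130 mm) lies 6 mm below.
- shaft_tip (a point): Fixed point on the shaft's axis at its free end, 26 mm from shaft_seat, same axes. The brass shaft is 18 mm square, its last 8 mm tapering to 12 mm. Its angle about z differs each time and is not given: see it or feel for it. Any quarter turn fits the crank, with 10 deg of play. It resists turning with 0.25 N m and stays where left. Clockwise = seen from this end = negative about z.
- slab_roller: Blue tabletop slab roller, fixed: base 300 (x) x 400 (y) x 20 mm. Origin: centre of its underside; z up, x away from the shaft side, y along the bed's travel to the red stop. shaft_seat lies at x = -98, y = 0, z = 80 mm. The steel roll across the middle is 99 mm high, its bearing blocks 105 mm. Nothing stands in the handle's swing.
- bed (a joint): Travel of the bed board along the machine's +y, in m: 0 at the black stop, 0.110 hard against the red stop. Starts between 0 and 0.032. Each clockwise turn of the shaft adds 0.0503 (0.008 per rad).
- bed_middle (a point): Centre of the underside of the plywood bed board (126 x 200 x 14 mm, a red line on its leading end), 42 mm above the table, axes as the slab roller's. It moves with the bed.
- bowl: Bystander: terracotta bowl, 110 mm wide, 50 mm high. Origin: centre of underside. It and the crank may stand on either side.
- rolling_pin: Bystander: wooden rolling pin on its rest, 270 mm long along its y, 54 mm high. Origin: centre of underside.
- cutter_basket: Bystander: white basket of cutters, 210 mm wide at the rim, 120 mm high. Origin: centre of underside.
- water_bottle: Bystander: green bottle, 72 mm wide, 220 mm tall. Origin: centre of underside.
- glaze_jar: Bystander: blue glaze jar, 70 mm wide, 85 mm tall. Origin: centre of underside.
- round_cutter: Bystander: steel ring cutter, 68 mm wide, 24 mm high, lying flat. Origin: centre of underside.
- clay_knife: Bystander: clay knife with wooden handle, 160 mm long along x, 12 mm high. Origin: underside of its middle.

How it is judged:
By the outcome, as a careful person would: the job done as asked, in the order asked, and still so for the second after the job is handed in, with the robot touching nothing.
It also fails if it takes over 72 s, if anything falls off the work surface, if the arm or the gripper's body presses on something with over 40 N, if the wrist force passes 120 N, or if a joint passes its speed limit or range.

### The arm

A 6-joint arm with a two-finger parallel gripper is mounted at the origin on the work surface. World frame = base frame: x ahead of the robot, y to its left, z up, the work surface at z = 0. Lengths are in m, angles in rad, forces in N, time in s.
With the tool pointing down it reaches from about 0.25 to 0.725 m from the base axis. Payload 4 kg.
Tool frame: the origin (TCP) lies on the centre line of the jaws, within the pads' length; the fingertips stand tip_reach ahead of it and the grasp point (between the pads) lies 5 mm behind it (tip_reach is the distance from the TCP to the fingertips, in m); z points along the fingers, y is the direction in which the jaws open and shut (so a half turn about z gives the same grasp; the last joint's range is limited). The gripper opens to 85 mm and grips with 20 to 120 N. Pads are 22 mm wide; open, the fingers measure 114 mm over their backs; the gripper's body (76 mm by 85 mm) begins 54 mm behind the grasp point. The pads swing forward as they close: fully open they stand 13 mm farther back than shut.
Start: joints at [-1.113, 0.241, 0.005, 1.335, 0, 1.571], TCP at [0.221, -0.449, 0.222] pointing down, gripper open.
Joint ranges: [-2.72, 2.72], [-1.05, 1.87], [-1.09, 1.28], [-1.99, 2.15], [-1.42, 1.44], [-3.14, 3.14]. Speed limits (rad/s): [2.79, 2.79, 3.14, 3.14, 3.14, 3.14].

### API

Orientations are given as a unit quaternion [x, y, z, w].
In Python, from workcell import * gives the robot as it stands.
- The arm moves only by the tool arm_command, never from a script. Its arguments are lists of equal length, an entry for each row: "translation": the shift along the tool's x, y, z in cm, a list of three; "turn": the turn about the tool's z in rad; "hand": the closure, from 0 (fully open) to 1 (shut). In form: {"translation": [[x, y, z], ...], "turn": [turn, ...], "hand": [hand, ...]}. A call has 1 to 5 rows; each row is the pose to reach, as a shift and turn from the pose commanded when the call began, along the tool's axes at that moment; what a row does not reach only later rows make up. A row lasts 1/12 s, in which the tool goes at most 41.7 mm and 7.16 degrees, less where a joint would pass 70% of its speed; a pose out of reach is approached as far as the arm can. A call with a gripper value outside its range is refused whole. The fingers move at their own pace and stop on an object; the grip force is fixed at half the most. Time passes only in rows, so rows that repeat a pose let the fingers close. It gives the time, the measured TCP pose, the force and the opening at its end, in the units of the state.
- get_obs(): the state, without advancing time (a new reading comes with each control period).
- camera(name): name is "scene" or "top"; returns (picture, depth): 384x512x3 uint8, red, green, blue; 384x512 float32, m along the optical axis (not along the pixel's ray), 0 where there is no reading.
- camera_info(name): a dict with "mtx" (3x3 intrinsics, pixels), "world_to_cam" (4x4, takes a point from world to camera coordinates). Camera axes: x right, y down, z forward; pixel columns grow to the right and rows downward; lengths in m; the calibration is good to about 2 mm. A picture is of the moment at which its call begins. camera_info takes no time and is no camera call.
- job_done(): hands the job in, once; it reports no verdict.
Trained networks look in the newest picture that a camera, given by its name, has taken for a name from the list of things; names that differ only in an ending like _2 or _b are one class to them, and where a whole thing is asked for, a point or a joint stands for the part that bears it (a point fixed in the world has none). Each returns a list of dicts, best first, with "conf" (0 to 1); they miss things now and then, are a little off and sometimes report something else, mostly with a low value. They report only what shows in the picture. A call takes as long as a camera call.
- search_frame(camera, name): "location" ([row, column] in pixels, amid what is visible of it).
- spot_point(camera, name): "location" ([row, column] in pixels: a listed point, or the origin of a listed thing).
The state is a dict: "clock": time; "joint_pos": joint angles; "joint_vel": joint speeds; "tau": joint torques, N m; "eef_pos": TCP position; "tool_rot": TCP orientation; "ft_force": force on the tool from outside, world axes, zero at the start; "ft_torque": the same for the moment, N m; "grip_width": finger opening in m.
Only numpy, scipy, OpenCV 4.12 (cv2) and the standard library are available. Lean on these libraries where they do the work, as an engineer would, in place of code of your own. Each camera call takes 0.05 s, during which the arm holds its last target. There are 200 camera calls.

## Working session

There is one attempt and no reset: what is moved stays moved. The work goes in short steps, Python scripts to look and compute and a tool call to move; the robot and the scene stay as the last step left them, time stands still between calls to the robot, and variables do not carry over. Pictures are saved under pics/ and viewed, about 8 in all and at most 12, crops included, and the job is handed in when it is done.

Besides the shell and the picture viewer there is one more tool, called after ">>>" by a JSON object that holds its "api" and its "payload", one argument or row to a line. arm_command: Moves the arm, as the interface text tells. Its arguments: {"type":"object","properties":{"translation":{"type":"array","items":{"type":"array","items":{"type":"number"}}},"turn":{"type":"array","items":{"type":"number"}},"hand":{"type":"array","items":{"type":"number"}}},"required":["translation","turn","hand"]}

```bash
ls; mkdir -p pics
cat > h.py <<'E'
from workcell import *
import numpy as np, cv2
from scipy.spatial.transform import Rotation as R
def ray(cam,rc):
    i=camera_info(cam);K=np.array(i["mtx"]);T=np.linalg.inv(np.array(i["world_to_cam"]))
    d=np.linalg.solve(K,[rc[1],rc[0],1.0]); return T[:3,3],T[:3,:3]@d
def at_z(cam,rc,z):
    o,d=ray(cam,rc); return o+d*(z-o[2])/d[2]
def at_depth(cam,rc,D):
    o,d=ray(cam,rc); return o+d*D[int(round(rc[0])),int(round(rc[1]))]
def proj(cam,p):
    i=camera_info(cam);c=np.array(i["world_to_cam"])@np.r_[p,1];u=np.array(i["mtx"])@c[:3];return u[1]/u[2],u[0]/u[2]
E
python3 - <<'E'
from h import *
o=get_obs();print({k:np.round(v,3) for k,v in o.items()}); print([n for n in globals() if 'tip' in n], globals().get('tip_reach'))
for c in("scene","top"):
    p,d=camera(c);cv2.imwrite(f"pics/{c}0.png",p[:,:,::-1]);np.save(f"{c}0.npy",d)
    for n in("crank","crank_grip","crank_knob","shaft_seat","shaft_tip","slab_roller","bed_middle"):
        r=spot_point(c,n)
        print(c,n,[(np.round(x["location"],1),round(x["conf"],2)) for x in r[:2]])
E
```

```text
pics
{'clock': np.float64(0.0), 'joint_pos': array([-1.113,  0.241,  0.004,  1.335, -0.   ,  1.571]), 'joint_vel': array([-0.   , -0.001, -0.   , -0.001,  0.001,  0.002]), 'tau': array([ 0.0000e+00, -3.7232e+01,  2.5241e+01,  1.7000e-02,  0.0000e+00,
       -0.0000e+00]), 'eef_pos': array([ 0.221, -0.448,  0.221]), 'tool_rot': array([ 0.974,  0.227, -0.   , -0.001]), 'ft_force': array([-0.912,  0.527, -0.261]), 'ft_torque': array([-0.036,  0.007, -0.01 ]), 'grip_width': np.float64(0.085)}
['tip_reach'] 0.014
scene crank [(array([156.6, 291.3]), 0.84)]
scene crank_grip []
scene crank_knob [(array([139.3, 271.8]), 0.91), (array([302.6, 108.3]), 0.57)]
scene shaft_seat [(array([209.4, 250.6]), 0.88)]
scene shaft_tip [(array([201.7, 248.2]), 0.57)]
scene slab_roller [(array([239.4, 282.3]), 0.83)]
scene bed_middle [(array([252.9, 290.9]), 0.85)]
top crank [(array([218.4, 163.4]), 0.52)]
top crank_grip [(array([217.2, 156.8]), 0.59)]
top crank_knob [(array([234.6, 168.4]), 0.66)]
top shaft_seat [(array([180.3, 264.1]), 0.63)]
top shaft_tip [(array([186.8, 265.2]), 0.77), (array([169.4, 112.6]), 0.51)]
top slab_roller [(array([157.6, 253.2]), 0.93), (array([236.8, 338.8]), 0.74)]
top bed_middle [(array([132.8, 268. ]), 0.62)]
```

Run:
```python
import cv2
a=cv2.imread("pics/scene0.png")
cv2.imwrite("pics/scene0b.png",cv2.resize(a,(800,600),interpolation=cv2.INTER_CUBIC))
b=cv2.imread("pics/top0.png")
cv2.imwrite("pics/top0b.png",cv2.resize(b[90:270,110:350],(800,600),interpolation=cv2.INTER_CUBIC))
```

```text
(no output)
```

View pics/scene0b.png

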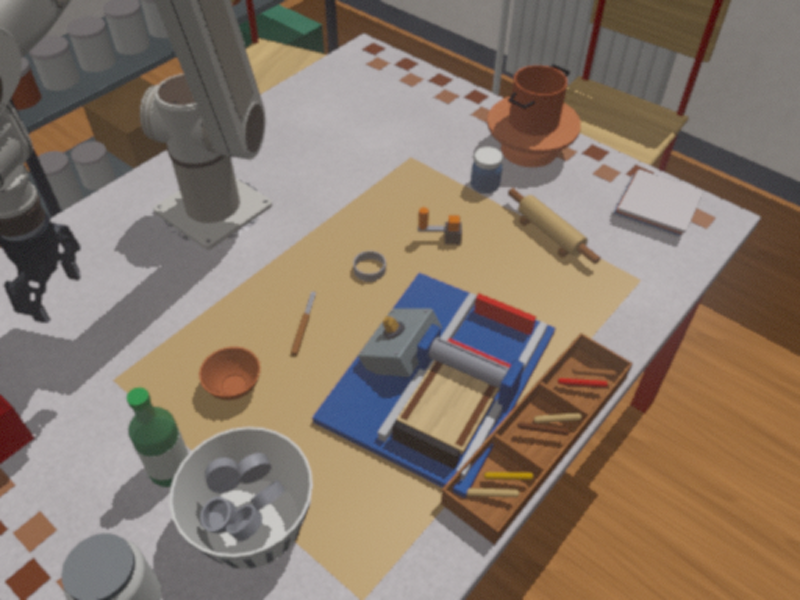

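View pics/top0b.png

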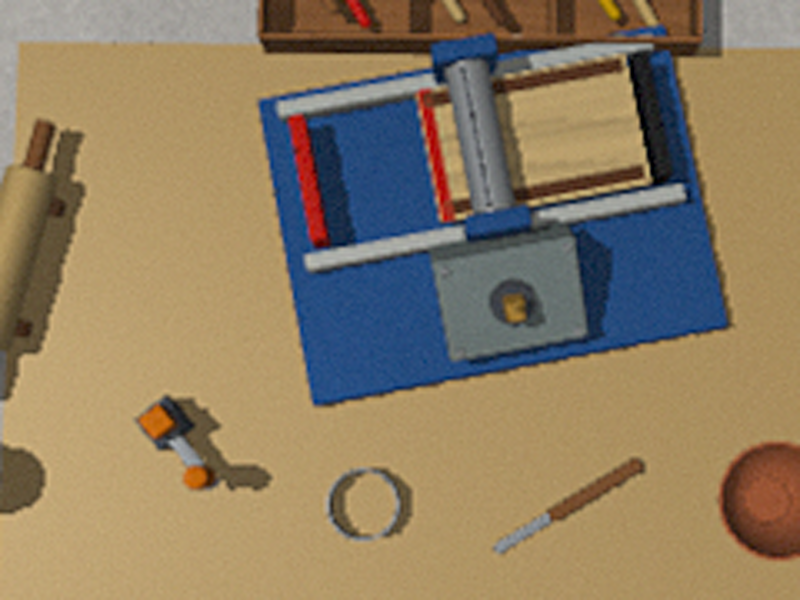

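Run:
```python
from h import *
f=lambda u,v:(v*180/600+90-.3,u*240/800+110-.3)
D=np.load("top0.npy");DS=np.load("scene0.npy")
c={k:at_z("top",f(*q),.02) for k,q in dict(NL=(313,405),NR=(730,325),FL=(260,100)).items()}
for k,v in c.items():print(k,v.round(4))
print("len",np.linalg.norm(c["NL"]-c["NR"]),np.linalg.norm(c["NL"]-c["FL"]))
ex=c["FL"]-c["NL"];ey=c["NL"]-c["NR"];print("yaws",np.degrees(np.arctan2(ex[1],ex[0])),np.degrees(np.arctan2(-ey[0],ey[1])))
def tri(a,b):
    (o1,d1),(o2,d2)=ray("scene",a),ray("top",b);d1/=np.linalg.norm(d1);d2/=np.linalg.norm(d2)
    A=np.c_[d1,-d2];s=np.linalg.lstsq(A,o2-o1,rcond=None)[0];p,q=o1+s[0]*d1,o2+s[1]*d2
    return (p+q)/2,np.linalg.norm(p-q)
print("seat",tri((209.4,250.6),(180.3,264.1)));print("tip",tri((201.7,248.2),(186.8,265.2)))
print("knob",tri((139.3,271.8),(234.6,168.4)),"knob z64",at_z("top",(234.6,168.4),.064))
# crank via orange masks in top, depth
p=cv2.imread("pics/top0.png");h=cv2.cvtColor(p,cv2.COLOR_BGR2HSV)
m=((h[...,0]>7)&(h[...,0]<20)&(h[...,1]>190)&(h[...,2]>150)).astype(np.uint8);m[:, 200:]=0;m[:200]=0
n,l,s,ce=cv2.connectedComponentsWithStats(m)
for i in range(1,n):
    if s[i,4]<15: continue
    rc=ce[i][::-1];print(s[i],ce[i].round(1),at_z("top",rc,.060).round(4),at_z("top",rc,.084).round(4),"depthpt",at_depth("top",rc,D).round(4), cv2.minAreaRect(np.argwhere(l==i)[:,::-1].astype(np.float32)))
# rectified views on tip plane
ps=np.mean([c["NL"],c["NR"]],0)
yaw=np.arctan2(-ey[0],ey[1]);X=np.array([np.cos(yaw),np.sin(yaw),0]);Y=np.array([-X[1],X[0],0]);Z=np.array([0,0,1.])
org=(c["NR"]+c["FL"])/2;org[2]=0;print("origin",org,np.degrees(yaw))
seat=org-.098*X+.08*Z;az=.866*Z-.5*X;ax=.866*X+.5*Z;tip=seat+.026*az;print("seat model",seat,"tip",tip)
out=[]
for cam in("scene","top"):
    im=cv2.imread(f"pics/{cam}0.png");i=camera_info(cam);P=np.array(i["mtx"])@np.array(i["world_to_cam"])[:3]
    for o in (tip,seat):
        # pix (u,v)-> world: right=-Y, up=ax ; 0.2 mm/pix, 300x300
        s=.0002;H=P@np.vstack([np.c_[-Y*s,-ax*s,o+150*s*Y+150*s*ax],[0,0,1]])
        w=cv2.warpPerspective(im,H,(300,300),flags=cv2.INTER_CUBIC|cv2.WARP_INVERSE_MAP);cv2.circle(w,(150,150),2,(0,255,0),-1);out.append(w)
cv2.imwrite("pics/shaft.png",np.vstack([np.hstack(out[:2]),np.hstack(out[2:])]))
```

```text
NL [0.4856 0.1332 0.02  ]
NR [ 0.5632 -0.2591  0.02  ]
FL [0.7775 0.1889 0.02  ]
len 0.399870597608256 0.2972502376419787
yaws 10.799233873527774 11.18938999448496
seat (array([ 0.57595089, -0.0531458 ,  0.08344625]), np.float64(0.0006678632067705091))
tip (array([ 0.55843241, -0.05177523,  0.10176273]), np.float64(0.012087270498435193))
knob (array([0.41514411, 0.23763483, 0.04954063]), np.float64(0.0070953010191122864)) knob z64 [0.41276815 0.23213681 0.064     ]
[152 212  10   9  53] [156.3 216.1] [0.468  0.2707 0.06  ] [0.4671 0.2651 0.084 ] depthpt [0.4681 0.271  0.0585] ((156.0, 216.00001525878906), (7.0710673332214355, 7.071067810058594), 45.0)
[165 230   7   6  30] [168.  232.7] [0.4183 0.2344 0.06  ] [0.4184 0.2295 0.084 ] depthpt [0.4184 0.2303 0.0799] ((167.75, 232.75001525878906), (4.949747085571289, 5.656853675842285), 45.0)
origin [ 0.67034834 -0.03510374  0.        ] 11.18938999448496
seat model [ 0.57421122 -0.0541209   0.08      ] tip [ 0.56145833 -0.05664359  0.102516  ]
```

View pics/shaft.png

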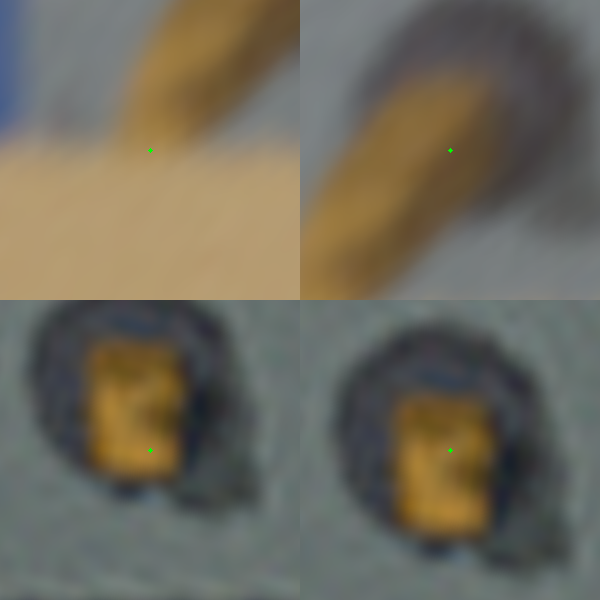

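```bash
cat >> h.py <<'E'
def delta(target,toolx_yaw_deg,ref=None):
    """cm shift in tool axes + turn to reach target TCP with tool-x yaw, from measured pose"""
    o=get_obs();M=R.from_quat(o["tool_rot"]).as_matrix()
    yaw=np.degrees(np.arctan2(M[1,0],M[0,0]))
    dt=-np.radians((toolx_yaw_deg-yaw+180)%360-180)
    return (M.T@(np.array(target)-o["eef_pos"])*100).round(2),round(dt,3)
E
python3 - <<'E'
from h import *
D=np.load("top0.npy")
p,d=camera("top")
for n in("water_bottle","cutter_basket","bowl","glaze_jar"):
    r=search_frame("top",n);print(n,[(np.round(x["location"]),round(x["conf"],2),at_depth("top",x["location"],d).round(3)) for x in r[:1]])
print(delta([.468,.2707,.16],39.7))
# slope face check
yaw=np.radians(11);X=np.array([np.cos(yaw),np.sin(yaw),0]);Y=np.array([-X[1],X[0],0]);S=np.array([.5746,-.052,.0805])
i=camera_info("top");K=np.array(i["mtx"]);T=np.linalg.inv(np.array(i["world_to_cam"]))
v,u=np.mgrid[0:384,0:512];pc=(np.linalg.inv(K)@np.stack([u,v,np.ones_like(u)]).reshape(3,-1)*d.reshape(-1)).T@T[:3,:3].T+T[:3,3]
q=pc-S;a=q@X;b=q@Y;z=q[:,2]
m=(abs(a)<40e-3)&(abs(b)<50e-3)&(np.hypot(a,b)>.028)&(abs(z-(a*.577-.0069))<.015)
A=np.c_[a[m],b[m],np.ones(m.sum())];print(m.sum(),np.linalg.lstsq(A,z[m],rcond=None)[0],"expect .577 0 -.0069")
az=np.array([-.5,0,.866]);w=a*-.5+z*.866;xs=a*.866+z*.5
m=(w>.010)&(w<.03)&(abs(b)<.02)&(abs(xs)<.02);print("shaft pts",np.c_[xs,b,w][m].round(4).tolist())
E
```

```text
water_bottle [(array([224., 407.]), 0.61, array([ 0.447, -0.451,  0.151]))]
cutter_basket [(array([166., 400.]), 0.84, array([ 0.634, -0.494,  0.005]))]
bowl [(array([238., 343.]), 0.9, array([ 0.403, -0.305,  0.001]))]
glaze_jar [(array([235.,  95.]), 0.81, array([0.41 , 0.443, 0.087]))]
(array([ 53.94, -53.6 ,   6.16]), np.float64(-0.235))
616 [ 0.57795996  0.00277545 -0.00740978] expect .577 0 -.0069
shaft pts [[0.0098, -0.0014, 0.0102], [0.0104, -0.007, 0.0144], [0.0098, -0.0099, 0.0143], [0.0099, 0.0081, 0.0136], [0.0103, 0.0053, 0.0159], [0.009, 0.0023, 0.0143], [0.0106, -0.0003, 0.0195], [0.0084, -0.0035, 0.0158], [0.0112, -0.0059, 0.0237], [0.0105, -0.0088, 0.0234], [0.0054, 0.0084, 0.0106], [0.0093, 0.006, 0.0209], [0.0078, 0.003, 0.0188], [0.0092, 0.0004, 0.0236], [0.0079, -0.0026, 0.0219], [0.008, -0.0054, 0.0235], [0.0054, -0.0086, 0.0189], [0.0064, 0.0066, 0.0215], [0.0068, 0.0038, 0.0238], [0.0051, 0.0007, 0.0213], [0.0067, -0.0018, 0.0265], [0.0049, -0.0049, 0.0235], [0.0037, -0.008, 0.0221], [0.0049, 0.0073, 0.0255], [0.0053, 0.0045, 0.0276], [0.0045, 0.0016, 0.0272], [0.003, -0.0015, 0.025], [0.002, -0.0044, 0.0242], [0.001, -0.0074, 0.0232], [0.002, 0.0049, 0.0272], [-0.0008, 0.0017, 0.0223], [-0.0003, -0.001, 0.0248], [-0.0028, -0.0042, 0.0204], [-0.0007, -0.0067, 0.0266], [-0.0038, 0.0079, 0.0199], [-0.0022, 0.0053, 0.0249], [-0.0032, 0.0023, 0.024], [-0.0029, -0.0005, 0.026], [-0.004, -0.0035, 0.0248], [-0.0045, -0.0064, 0.0251]]
```

>>> {"api": "arm_command", "payload": {
  "translation": [
    [2.9, -2.9, 0],
    [5.8, -5.8, 0],
    [8.7, -8.7, 0],
    [11.6, -11.6, 0],
    [14.5, -14.5, 0]
  ],
  "turn": [-0.05, -0.1, -0.15, -0.2, -0.235],
  "hand": [0, 0, 0, 0, 0]
}}

```text
clock: 1.47
eef_pos: [0.2871, -0.2527, 0.2216]
tool_rot: [0.94, 0.34, 0.0, 0.0]
ft_force: [1.8, -0.5, 0.5]
grip_width: 0.0853
```

>>> {"api": "arm_command", "payload": {
  "translation": [
    [3.4, -2.06, 0],
    [6.8, -4.12, 0],
    [10.2, -6.18, 0],
    [13.6, -8.24, 0],
    [17, -10.3, 0]
  ],
  "turn": [0, 0, 0, 0, 0],
  "hand": [0, 0, 0, 0, 0]
}}

```text
clock: 1.88
eef_pos: [0.3522, -0.0647, 0.222]
tool_rot: [0.941, 0.339, 0.001, 0.0]
ft_force: [1.3, -0.3, 0.2]
grip_width: 0.0852
```

>>> {"api": "arm_command", "payload": {
  "translation": [
    [3.4, -2.06, 0],
    [6.8, -4.12, 0],
    [10.2, -6.18, 0],
    [13.6, -8.24, 0],
    [17, -10.3, 0]
  ],
  "turn": [0, 0, 0, 0, 0],
  "hand": [0, 0, 0, 0, 0]
}}

```text
clock: 2.3
eef_pos: [0.4173, 0.1235, 0.2219]
tool_rot: [0.94, 0.34, 0.0, 0.0]
ft_force: [1.2, -0.3, 0.3]
grip_width: 0.0855
```

>>> {"api": "arm_command", "payload": {
  "translation": [
    [3.4, -2.06, 0],
    [6.8, -4.12, 0],
    [10.2, -6.18, 0],
    [13.5, -8.24, 0],
    [13.5, -8.24, 3]
  ],
  "turn": [0, 0, 0, 0, 0],
  "hand": [0, 0, 0, 0, 0]
}}

```text
clock: 2.72
eef_pos: [0.4746, 0.2801, 0.1971]
tool_rot: [0.94, 0.342, 0.009, -0.003]
ft_force: [1.6, 1.0, 0.9]
grip_width: 0.0853
```

Run:
```python
from h import *
print(get_obs()["eef_pos"],delta([.468,.2707,.053],39.7))
```

```text
[0.47461543 0.28006196 0.19705923] (array([-1.36,  0.28, 14.38]), np.float64(0.006))
```

>>> {"api": "arm_command", "payload": {
  "translation": [
    [0, 0, 3],
    [0, 0, 6],
    [0, 0, 8],
    [0, 0, 8],
    [0, 0, 8]
  ],
  "turn": [0, 0, 0, 0, 0],
  "hand": [0, 0, 0, 0, 0]
}}

```text
clock: 3.13
eef_pos: [0.4674, 0.2705, 0.1108]
tool_rot: [0.941, 0.34, -0.001, 0.0]
ft_force: [0.7, 0.4, -0.2]
grip_width: 0.0853
```

Run:
```python
from h import *
print(get_obs()["eef_pos"],delta([.468,.2707,.053],39.7))
```

```text
[0.46743445 0.27047177 0.11076366] (array([0.08, 0.02, 5.78]), np.float64(-0.0))
```

>>> {"api": "arm_command", "payload": {
  "translation": [
    [0, 0, 3],
    [0, 0, 5],
    [0, 0, 5.8],
    [0, 0, 5.8],
    [0, 0, 5.8]
  ],
  "turn": [0, 0, 0, 0, 0],
  "hand": [0, 0, 0, 0.3, 0.6]
}}

```text
clock: 3.55
eef_pos: [0.4693, 0.2714, 0.0551]
tool_rot: [0.941, 0.339, 0.001, -0.0]
ft_force: [0.0, -0.6, 0.4]
grip_width: 0.0639
```

>>> {"api": "arm_command", "payload": {
  "translation": [
    [0, 0, 0],
    [0, 0, 0],
    [0, 0, 0],
    [0, 0, 0],
    [0, 0, 0]
  ],
  "turn": [0, 0, 0, 0, 0],
  "hand": [1, 1, 1, 1, 1]
}}

```text
clock: 3.97
eef_pos: [0.4686, 0.2711, 0.0542]
tool_rot: [0.941, 0.34, 0.0, -0.0]
ft_force: [-0.0, 0.0, 0.5]
grip_width: 0.0007
```

Run:
```python
from h import *
a=[]
for c,(r0,r1,c0,c1) in dict(scene=(100,190,220,340),top=(180,270,110,230)).items():
    p,d=camera(c);cv2.imwrite(f"pics/{c}1.png",p[:,:,::-1]);a.append(cv2.resize(p[r0:r1,c0:c1,::-1],(400,300),interpolation=cv2.INTER_CUBIC))
    r=spot_point(c,"crank_knob");print(c,[(np.round(x["location"],1),round(x["conf"],2)) for x in r[:2]])
cv2.imwrite("pics/g1.png",np.hstack(a))
```

```text
scene [(array([136.2, 270.8]), 0.62), (array([243.3, 281.3]), 0.46)]
top [(array([236.2, 167.7]), 0.55), (array([167.5, 115.2]), 0.45)]
```

View pics/g1.png

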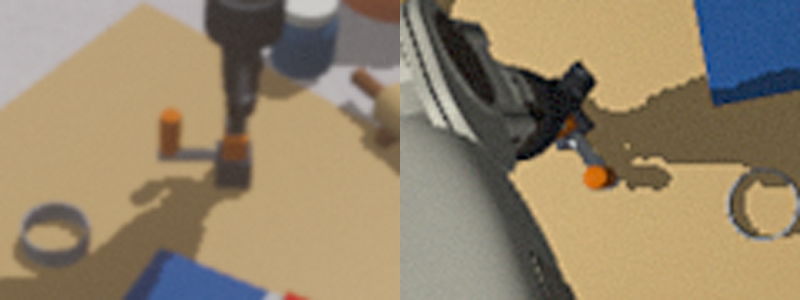

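Run:
```python
from h import *
o=get_obs();t=o["eef_pos"];print(t,o["tool_rot"],o["grip_width"])
for c in("scene","top"):
    im=cv2.imread(f"pics/{c}1.png")
    for dz,col in((0,(0,255,0)),(-.014,(0,0,255)),(.05,(255,0,255))):
        r,k=proj(c,t+[0,0,dz]);print(c,dz,round(r,1),round(k,1))
        im[int(round(r)),int(round(k))]=col
    r0,r1,c0,c1=dict(scene=(110,170,250,330),top=(190,250,120,200))[c]
    cv2.imwrite(f"pics/g2{c}.png",cv2.resize(im[r0:r1,c0:c1],(400,300),interpolation=cv2.INTER_NEAREST))
cv2.imwrite("pics/g2.png",np.hstack([cv2.imread(f"pics/g2{c}.png") for c in("scene","top")]))
h=cv2.cvtColor(cv2.imread("pics/scene1.png"),cv2.COLOR_BGR2HSV)
```

```text
[0.46827576 0.27094039 0.05363035] [ 9.40602658e-01  3.39509410e-01  7.46887762e-06 -6.21217022e-06] 0.00018791790127968642
scene 0 140.5 289.6
scene -0.014 143.6 289.4
scene 0.05 129.1 290.5
top 0 216.1 156.7
top -0.014 216.3 157.8
top 0.05 215.4 152.8
```

View pics/g2.png

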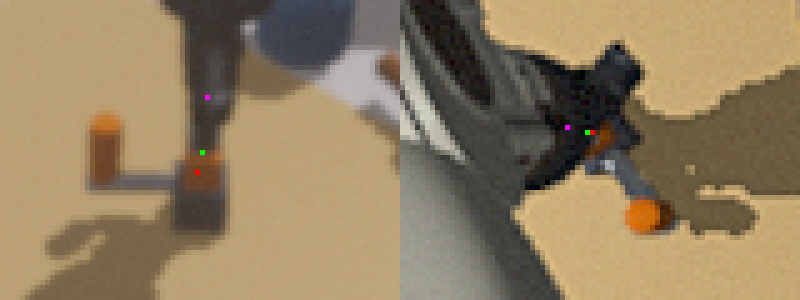

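Run:
```python
from h import *
for c in("scene","top"):
  for k in "01":
    h=cv2.cvtColor(cv2.imread(f"pics/{c}{k}.png"),cv2.COLOR_BGR2HSV)
    m=((h[...,0]>5)&(h[...,0]<20)&(h[...,1]>170)&(h[...,2]>120)).astype(np.uint8)
    r0,r1,c0,c1=dict(scene=(120,165,255,310),top=(200,250,140,185))[c]
    n,l,s,ce=cv2.connectedComponentsWithStats(m[r0:r1,c0:c1])
    for i in range(1,n):
        if s[i,4]>8:print(c,k,s[i]+[c0,r0,0,0,0],(ce[i]+[c0,r0]).round(1))
d,=[camera("scene")[1]]
for r in range(128,152,2):
    print(r,[tuple(at_depth("scene",(r,k),d).round(3)) for k in(287,290,293)])
```

```text
scene 0 [269 133   5   4  16] [270.8 134.7]
scene 0 [288 138   6   5  28] [290.3 140. ]
scene 1 [269 133   5   4  16] [270.8 134.7]
top 0 [152 212  10   9  58] [156.4 216.1]
top 0 [165 230   7   7  38] [168.2 232.8]
top 1 [165 230   7   7  39] [168.1 232.7]
128 [(np.float64(0.388), np.float64(0.365), np.float64(-0.002)), (np.float64(0.49), np.float64(0.235), np.float64(0.145)), (np.float64(0.505), np.float64(0.23), np.float64(0.157))]
130 [(np.float64(0.466), np.float64(0.254), np.float64(0.11)), (np.float64(0.505), np.float64(0.215), np.float64(0.159)), (np.float64(0.508), np.float64(0.227), np.float64(0.153))]
132 [(np.float64(0.4), np.float64(0.349), np.float64(-0.002)), (np.float64(0.503), np.float64(0.218), np.float64(0.148)), (np.float64(0.511), np.float64(0.223), np.float64(0.149))]
134 [(np.float64(0.461), np.float64(0.264), np.float64(0.082)), (np.float64(0.485), np.float64(0.246), np.float64(0.109)), (np.float64(0.492), np.float64(0.252), np.float64(0.109))]
136 [(np.float64(0.46), np.float64(0.266), np.float64(0.072)), (np.float64(0.476), np.float64(0.26), np.float64(0.085
[... 626 characters left out ...]
, np.float64(0.254), np.float64(0.051)), (np.float64(0.477), np.float64(0.262), np.float64(0.049)), (np.float64(0.484), np.float64(0.269), np.float64(0.049))]
146 [(np.float64(0.471), np.float64(0.255), np.float64(0.042)), (np.float64(0.48), np.float64(0.259), np.float64(0.044)), (np.float64(0.487), np.float64(0.266), np.float64(0.044))]
148 [(np.float64(0.47), np.float64(0.256), np.float64(0.031)), (np.float64(0.479), np.float64(0.262), np.float64(0.032)), (np.float64(0.487), np.float64(0.268), np.float64(0.033))]
150 [(np.float64(0.475), np.float64(0.251), np.float64(0.028)), (np.float64(0.48), np.float64(0.26), np.float64(0.025)), (np.float64(0.491), np.float64(0.262), np.float64(0.031))]
```

>>> {"api": "arm_command", "payload": {
  "translation": [
    [0, 0, 0.1],
    [0, 0, 0.2],
    [0, 0, 0.3],
    [0, 0, 0.4],
    [0, 0, 0.4]
  ],
  "turn": [0, 0, 0, 0, 0],
  "hand": [1, 1, 1, 1, 1]
}}

```text
clock: 4.63
eef_pos: [0.4683, 0.2709, 0.0504]
tool_rot: [0.941, 0.339, 0.0, -0.0]
ft_force: [-2.0, -1.6, 6.2]
grip_width: -0.0001
```

>>> {"api": "arm_command", "payload": {
  "translation": [
    [0, 0, -0.4],
    [0, 0, -0.4],
    [0, 0, -0.4],
    [0, 0, -0.4],
    [0, 0, -0.4]
  ],
  "turn": [0, 0, 0, 0, 0],
  "hand": [0, 0, 0, 0, 0]
}}

```text
clock: 5.05
eef_pos: [0.4681, 0.2709, 0.0533]
tool_rot: [0.941, 0.34, -0.0, 0.0]
ft_force: [0.3, 0.5, 0.2]
grip_width: 0.0606
```

>>> {"api": "arm_command", "payload": {
  "translation": [
    [0, 0, 0.8],
    [0, 0, 1.6],
    [0, 0, 2.3],
    [0, 0, 2.6],
    [0, 0, 2.6]
  ],
  "turn": [0, 0, 0, 0, 0],
  "hand": [0, 0, 0, 0, 0]
}}

```text
clock: 5.47
eef_pos: [0.4671, 0.2703, 0.0259]
tool_rot: [0.941, 0.34, -0.002, 0.0]
ft_force: [0.0, 0.1, 0.5]
grip_width: 0.0858
```

>>> {"api": "arm_command", "payload": {
  "translation": [
    [0, 0, 0],
    [0, 0, 0],
    [0, 0, 0],
    [0, 0, 0],
    [0, 0, 0]
  ],
  "turn": [0, 0, 0, 0, 0],
  "hand": [0.4, 0.6, 1, 1, 1]
}}

```text
clock: 5.88
eef_pos: [0.4685, 0.2711, 0.028]
tool_rot: [0.941, 0.339, 0.0, -0.0]
ft_force: [-0.1, 0.6, -0.2]
grip_width: 0.0257
```

>>> {"api": "arm_command", "payload": {
  "translation": [
    [0, 0, 0],
    [0, 0, -1],
    [0, 0, -5],
    [0, 0, -9],
    [0, 0, -12.6]
  ],
  "turn": [0, 0, 0, 0, 0],
  "hand": [1, 1, 1, 1, 1]
}}

```text
clock: 6.3
eef_pos: [0.4675, 0.2704, 0.1551]
tool_rot: [0.941, 0.339, -0.001, 0.0]
ft_force: [0.9, 0.4, -2.5]
grip_width: 0.0227
```

>>> {"api": "arm_command", "payload": {
  "translation": [
    [0, 0, 0],
    [0, 0, 0],
    [0, 0, 0],
    [0, 0, 0],
    [0, 0, 0]
  ],
  "turn": [0.11, 0.22, 0.33, 0.44, 0.501],
  "hand": [1, 1, 1, 1, 1]
}}

```text
clock: 6.72
eef_pos: [0.4927, 0.2046, 0.1537]
tool_rot: [0.984, 0.176, -0.009, -0.033]
ft_force: [0.3, -0.1, -4.1]
grip_width: 0.0225
```

Run:
```python
from h import *
o=get_obs();print(o["eef_pos"],o["ft_force"],o["ft_torque"],delta([.5676,-.054,.154],11.0))
```

```text
[0.49268294 0.20457112 0.1537421 ] [ 0.28789072 -0.09327482 -4.06238456] [-0.13258158 -0.07946062  0.00456852] (array([-1.95, 26.79, -1.84]), np.float64(0.163))
```

Run:
```python
from h import *
o=get_obs();print(o["joint_pos"].round(3),o["joint_vel"].round(3),R.from_quat(o["tool_rot"]).as_matrix().round(3))
```

```text
[ 0.354  0.349 -0.029  1.199  0.068  3.141] [-0.416 -0.037 -0.068 -0.006  0.148 -0.   ] [[ 0.938  0.346 -0.029]
 [ 0.347 -0.936  0.062]
 [-0.005 -0.068 -0.998]]
```

>>> {"api": "arm_command", "payload": {
  "translation": [
    [0.4, 3.9, 0],
    [0.8, 7.8, 0],
    [1.2, 11.7, 0],
    [1.6, 15.6, 0],
    [2.0, 19.0, 0]
  ],
  "turn": [0, 0, 0, 0, 0],
  "hand": [1, 1, 1, 1, 1]
}}

```text
clock: 7.13
eef_pos: [0.5779, 0.0327, 0.1406]
tool_rot: [0.984, 0.177, -0.009, -0.033]
ft_force: [1.2, 1.2, -2.8]
grip_width: 0.0229
```

Run:
```python
from h import *
o=get_obs();print(o["eef_pos"],o["joint_pos"].round(3),R.from_quat(o["tool_rot"]).as_matrix().round(3),delta([.5676,-.054,.154],11.0))
```

```text
[0.57786747 0.0326568  0.14056158] [0.023 0.462 0.108 1.245 0.062 2.808] [[ 0.937  0.348 -0.029]
 [ 0.349 -0.935  0.061]
 [-0.006 -0.067 -0.998]] (array([-3.99,  7.66, -1.84]), np.float64(0.164))
```

>>> {"api": "arm_command", "payload": {
  "translation": [
    [-1, 2, 0],
    [-2, 4, 0],
    [-3, 6, -0.7],
    [-3.7, 7.4, -1.3],
    [-3.7, 7.4, -1.3]
  ],
  "turn": [0.08, 0.16, 0.216, 0.216, 0.216],
  "hand": [1, 1, 1, 1, 1]
}}

```text
clock: 7.55
eef_pos: [0.5689, -0.0513, 0.1496]
tool_rot: [0.997, 0.068, -0.012, -0.031]
ft_force: [-0.3, 0.2, -3.1]
grip_width: 0.0228
```

```bash
cat >> h.py <<'E'
S=np.array([.5755,-.0525,.081]);_y=np.radians(11);X=np.array([np.cos(_y),np.sin(_y),0]);Y=np.array([-X[1],X[0],0]);Z=np.array([0,0,1.])
def stat():
    o=get_obs();M=R.from_quat(o["tool_rot"]).as_matrix();q=o["eef_pos"]-S
    print("t",round(float(o["clock"]),2),"TCP rel seat XYZ mm",(np.array([q@X,q@Y,q[2]])*1e3).round(1),"F XYZ",np.round([o["ft_force"]@X,o["ft_force"]@Y,o["ft_force"][2]],1),"T",np.round(o["ft_torque"],2),"w",round(float(o["grip_width"]),4),"\nj",o["joint_pos"].round(3),"tool z in XYZ",np.round([M[:,2]@X,M[:,2]@Y,M[2,2]],3),"toolx yaw",np.degrees(np.arctan2(M[1,0],M[0,0])).round(1))
E
python3 - <<'E'
from h import *
stat();print(delta([.5684,-.0557,.154],8.0))
a=[]
for c,(r0,r1,c0,c1) in dict(scene=(140,230,200,320),top=(130,220,200,320)).items():
    p,d=camera(c);cv2.imwrite(f"pics/{c}2.png",p[:,:,::-1]);a.append(cv2.resize(p[r0:r1,c0:c1,::-1],(400,300),interpolation=cv2.INTER_CUBIC))
cv2.imwrite("pics/g3.png",np.hstack(a))
E
```

```text
t 7.55 TCP rel seat XYZ mm [-6.2  2.4 68.6] F XYZ [-0.3  0.2 -3.1] T [-0.09 -0.13  0.02] w 0.0228 
j [-0.121  0.447  0.11   1.268  0.056  2.883] tool z in XYZ [-0.015  0.064 -0.998] toolx yaw 7.9
(array([-0.12,  0.4 , -0.46]), np.float64(-0.003))
```

View pics/g3.png

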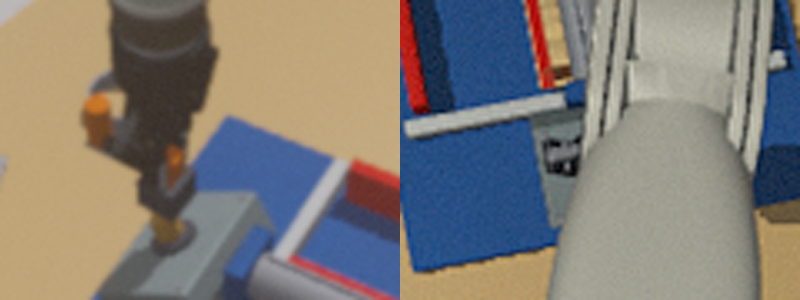

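>>> {"api": "arm_command", "payload": {
  "translation": [
    [-0.07, 0.5, 0.5],
    [-0.07, 0.55, 1.2],
    [-0.07, 0.57, 1.7],
    [-0.07, 0.58, 2.1],
    [-0.07, 0.58, 2.1]
  ],
  "turn": [0, 0, 0, 0, 0],
  "hand": [1, 1, 1, 1, 1]
}}

```text
clock: 8.07
eef_pos: [0.5678, -0.0525, 0.1258]
tool_rot: [0.997, 0.071, -0.013, -0.031]
ft_force: [-0.2, -3.0, -6.6]
grip_width: 0.0224
```

```bash
python3 -c "
from h import *
stat()"
```

```text
t 8.07 TCP rel seat XYZ mm [-7.5  1.5 44.8] F XYZ [-0.7 -2.9 -6.6] T [-0.86 -0.04 -0.03] w 0.0224 
j [-0.123  0.464  0.072  1.216  0.056  2.876] tool z in XYZ [-0.018  0.065 -0.998] toolx yaw 8.1
```

>>> {"api": "arm_command", "payload": {
  "translation": [
    [0, 0.3, 0],
    [-0.72, 0.34, 0.12],
    [-1.33, 0.38, 0.4],
    [-1.86, 0.42, 0.71],
    [-1.86, 0.42, 0.71]
  ],
  "turn": [0, 0, 0, 0, 0],
  "hand": [1, 1, 1, 1, 1]
}}

```text
clock: 8.48
eef_pos: [0.5565, -0.0571, 0.1244]
tool_rot: [0.997, 0.071, -0.004, -0.033]
ft_force: [7.0, 4.6, 2.1]
grip_width: 0.0231
```

```bash
python3 -c "
from h import *
stat()
p,d=camera('scene');cv2.imwrite('pics/s3.png',cv2.resize(p[140:230,200:320,::-1],(600,450),interpolation=cv2.INTER_CUBIC))"
```

```text
t 8.48 TCP rel seat XYZ mm [-19.5  -0.9  43.4] F XYZ [7.7 3.2 2.1] T [ 0.95 -1.99 -0.05] w 0.0231 
j [-0.138  0.432  0.017  1.177  0.063  2.861] tool z in XYZ [ 0.     0.066 -0.998] toolx yaw 8.2
```

View pics/s3.png

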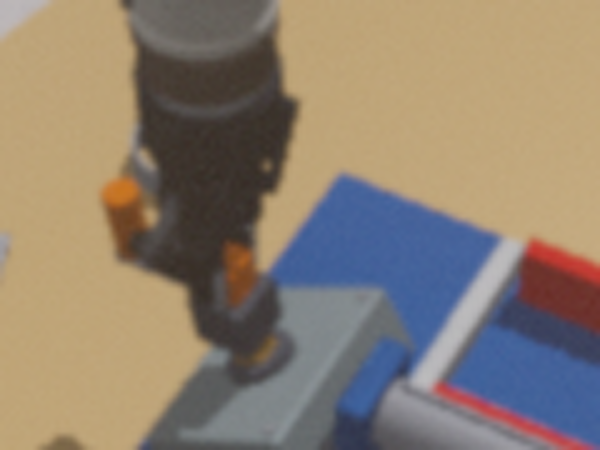

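>>> {"api": "arm_command", "payload": {
  "translation": [
    [-0.3, 0.02, 0.2],
    [-0.6, 0.04, 0.42],
    [-0.6, 0.04, 0.42],
    [-0.6, 0.04, 0.42],
    [-0.6, 0.04, 0.42]
  ],
  "turn": [0, 0, 0, 0, 0],
  "hand": [1, 1, 1, 1, 1]
}}

```text
clock: 8.95
eef_pos: [0.5514, -0.0581, 0.1214]
tool_rot: [0.997, 0.071, -0.003, -0.033]
ft_force: [7.7, 3.0, 6.7]
grip_width: 0.023
```

```bash
python3 -c "
from h import *
stat()"
```

```text
t 8.95 TCP rel seat XYZ mm [-24.8  -0.9  40.4] F XYZ [8.2 1.5 6.7] T [ 0.92 -1.84 -0.04] w 0.023 
j [-0.14   0.424 -0.004  1.163  0.063  2.858] tool z in XYZ [ 0.002  0.066 -0.998] toolx yaw 8.2
```

>>> {"api": "arm_command", "payload": {
  "translation": [
    [-0.4, 0.02, 0.2],
    [-0.8, 0.04, 0.4],
    [-0.8, 0.05, 0.7],
    [-0.8, 0.05, 0.7],
    [-0.8, 0.05, 0.7]
  ],
  "turn": [0, 0, 0, 0, 0],
  "hand": [1, 1, 1, 1, 1]
}}

```text
clock: 9.37
eef_pos: [0.5429, -0.0591, 0.1142]
tool_rot: [0.997, 0.072, -0.004, -0.033]
ft_force: [5.6, 4.3, 6.7]
grip_width: 0.0228
```

```bash
python3 -c "
from h import *
stat()"
```

```text
t 9.37 TCP rel seat XYZ mm [-33.2  -0.2  33.2] F XYZ [6.4 3.1 6.7] T [ 1.06 -1.77  0.06] w 0.0228 
j [-0.144  0.416 -0.037  1.14   0.063  2.853] tool z in XYZ [ 0.001  0.066 -0.998] toolx yaw 8.2
```

>>> {"api": "arm_command", "payload": {
  "translation": [
    [0.2, 0, 0.35],
    [0.4, 0, 0.7],
    [0.6, 0, 1.0],
    [0.8, 0, 1.3],
    [0.8, 0, 1.3]
  ],
  "turn": [0, 0, 0, 0, 0],
  "hand": [1, 1, 1, 1, 1]
}}

```text
clock: 9.78
eef_pos: [0.5472, -0.0571, 0.1019]
tool_rot: [0.997, 0.071, -0.007, -0.033]
ft_force: [-4.4, 3.9, 17.0]
grip_width: 0.0228
```

```bash
python3 -c "
from h import *
stat()
p,d=camera('scene');cv2.imwrite('pics/s4.png',cv2.resize(p[140:230,200:320,::-1],(600,450),interpolation=cv2.INTER_CUBIC))"
```

```text
t 9.78 TCP rel seat XYZ mm [-28.7   0.8  20.9] F XYZ [-3.6  4.6 17. ] T [1.04 0.36 0.14] w 0.0228 
j [-0.139  0.438 -0.036  1.124  0.062  2.859] tool z in XYZ [-0.006  0.067 -0.998] toolx yaw 8.2
```

View pics/s4.png

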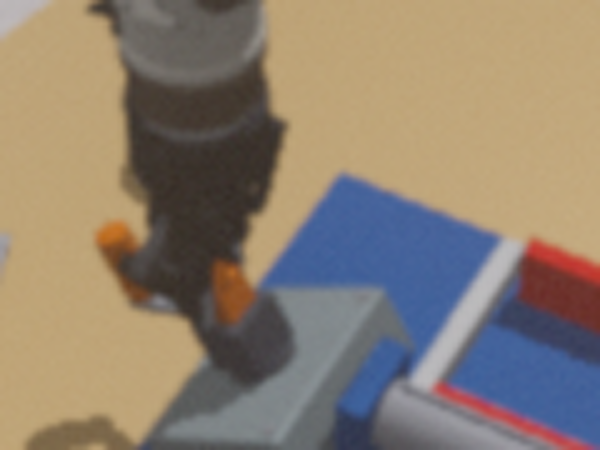

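>>> {"api": "arm_command", "payload": {
  "translation": [
    [0, 0, 0],
    [0, 0, -0.2],
    [0, 0, -0.5],
    [0, 0, -2.5],
    [0, 0, -6]
  ],
  "turn": [0, 0, 0, 0, 0],
  "hand": [0.3, 0, 0, 0, 0]
}}

```text
clock: 10.25
eef_pos: [0.5426, -0.062, 0.1531]
tool_rot: [0.997, 0.07, -0.016, -0.033]
ft_force: [1.2, 0.5, -0.4]
grip_width: 0.0812
```

Run:
```python
from h import *
stat()
az=-.5*X+.866*Z;ax=.866*X+.5*Z
a=[]
for c,(r0,r1,c0,c1) in dict(scene=(140,230,200,320),top=(150,240,200,320)).items():
    p,d=camera(c);im=p[:,:,::-1].copy();cv2.imwrite(f"pics/{c}4.png",im)
    for nm,q in dict(knobtop=-.065*ax+.084*az,block=.060*az,hub=-.018*ax+.018*Y).items():
        r,k=proj(c,S+q);im[int(round(r)),int(round(k))]=(0,255,0);print(c,nm,round(r,1),round(k,1))
    h=cv2.cvtColor(p,cv2.COLOR_RGB2HSV);m=((h[...,0]>5)&(h[...,0]<20)&(h[...,1]>170)&(h[...,2]>120)).astype(np.uint8)
    n,l,s,ce=cv2.connectedComponentsWithStats(m[r0:r1,c0:c1])
    for i in range(1,n):
        if s[i,4]>8:print(c,s[i]+[c0,r0,0,0,0],(ce[i]+[c0,r0]).round(1),[at_depth(c,(ce[i]+[c0,r0])[::-1],d).round(4)])
    a.append(cv2.resize(im[r0:r1,c0:c1],(400,300),interpolation=cv2.INTER_CUBIC))
cv2.imwrite("pics/g5.png",np.hstack(a))
print("knob grip tgt",S-.065*ax+.064*az)
```

```text
t 10.25 TCP rel seat XYZ mm [-34.1  -3.   72.1] F XYZ [ 1.3  0.3 -0.4] T [-0.1  -0.04 -0.02] w 0.0812 
j [-0.147  0.406  0.054  1.265  0.057  2.853] tool z in XYZ [-0.024  0.069 -0.997] toolx yaw 8.1
scene knobtop 187.5 220.3
scene block 193.8 241.1
scene hub 205.4 248.9
scene [238 193  11  10  62] [243.8 197.1] [array([ 0.5591, -0.0616,  0.1321])]
scene [227 198   4   3   9] [228.3 198.9] [array([ 0.5089, -0.0719,  0.0949])]
top knobtop 212.1 270.7
top block 188.4 266.4
top hub 187.0 258.8
knob grip tgt [ 0.48883214 -0.06934653  0.103924  ]
```

View pics/g5.png

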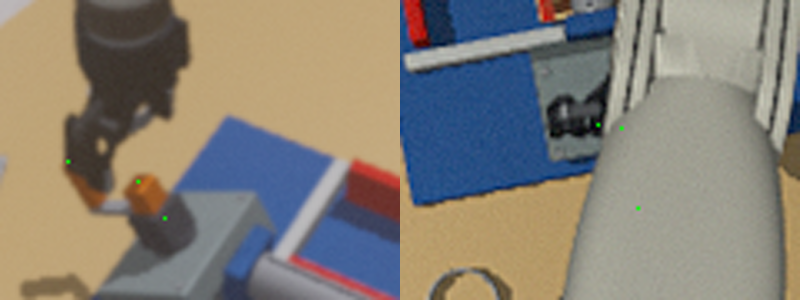

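>>> {"api": "arm_command", "payload": {
  "translation": [
    [0, 0, -4],
    [0, 0, -8],
    [0, 0, -8],
    [0, 0, -8]
  ],
  "turn": [0, 0, 0, 0],
  "hand": [0, 0, 0, 0]
}}

```text
clock: 10.68
eef_pos: [0.55, -0.0679, 0.239]
tool_rot: [0.997, 0.07, -0.008, -0.031]
ft_force: [0.0, -0.9, -0.8]
grip_width: 0.0854
```

Run:
```python
from h import *
stat()
az=-.5*X+.866*Z;ax=.866*X+.5*Z
c="scene";p,d=camera(c);im=p[:,:,::-1].copy();cv2.imwrite(f"pics/{c}5.png",im)
for n in("crank_knob","crank_grip","crank","shaft_seat"):
    print(n,[(np.round(x["location"],1),round(x["conf"],2)) for x in spot_point(c,n)[:2]])
big=cv2.resize(im[160:230,200:290],None,fx=8,fy=8,interpolation=cv2.INTER_CUBIC)
def P(q): r,k=proj(c,S+q);return int((k-200+.5)*8),int((r-160+.5)*8)
def crank(th,h0,col):
    A=np.c_[ax*np.cos(th)+Y*np.sin(th),-ax*np.sin(th)+Y*np.cos(th),az]  # th = handle dir from upslope
    L=lambda *v:P(A@np.array(v)+h0*az)
    for a,z0,z1 in((.018,0,.034),(.012,.034,.060)):
        for z in(z0,z1): cv2.polylines(big,[np.array([L(a,a,z),L(-a,a,z),L(-a,-a,z),L(a,-a,z)])],True,col)
    t=np.linspace(0,6.28,24)
    for z in(.036,.084): cv2.polylines(big,[np.array([L(.065+.011*np.cos(x),.011*np.sin(x),z) for x in t])],True,col)
crank(np.pi,0,(0,255,0))
cv2.imwrite("pics/s6.png",big)
h=cv2.cvtColor(p,cv2.COLOR_RGB2HSV);m=((h[...,0]>5)&(h[...,0]<20)&(h[...,1]>170)&(h[...,2]>120)).astype(np.uint8)
n,l,s,ce=cv2.connectedComponentsWithStats(m[160:230,200:290])
for i in range(1,n):
    if s[i,4]>8:print(s[i]+[200,160,0,0,0],(ce[i]+[200,160]).round(1))
```

```text
t 10.68 TCP rel seat XYZ mm [-28.  -10.3 158. ] F XYZ [-0.1 -0.8 -0.8] T [-0.1  -0.06 -0.01] w 0.0854 
j [-0.155  0.369  0.226  1.458  0.057  2.845] tool z in XYZ [-0.009  0.064 -0.998] toolx yaw 8.1
crank_knob [(array([194. , 223.5]), 0.88)]
crank_grip [(array([197.4, 244.4]), 0.55)]
crank [(array([213.2, 250. ]), 0.83)]
shaft_seat [(array([213.2, 250.4]), 0.72)]
[219 187  12  14  62] [225.  192.7]
[238 193  11  10  69] [243.4 197. ]
```

View pics/s6.png

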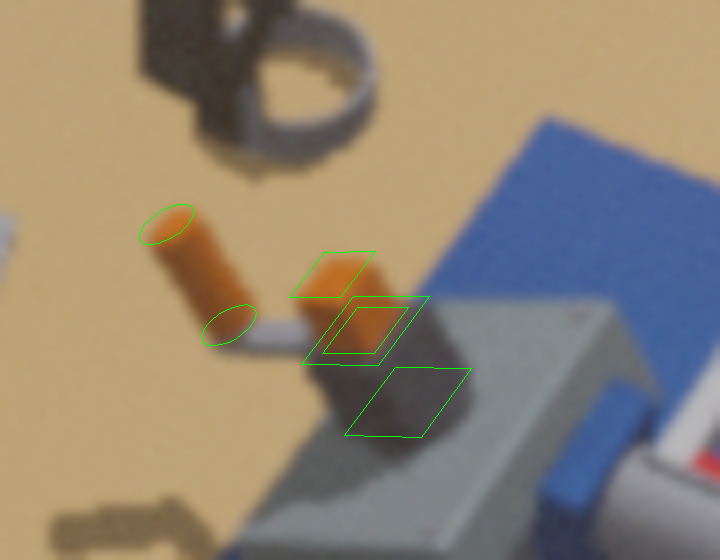

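Run:
```python
from h import *
from scipy.optimize import least_squares
az=-.5*X+.866*Z;ax=.866*X+.5*Z;c="scene"
obs=dict(k=(194,223.5),g=(197.4,244.4),o=(213.2,250.),m=(192.7,225.0),b=(196.8,243.2))
def pts(th,h,dx,dy):
    A=np.c_[ax*np.cos(th)+Y*np.sin(th),-ax*np.sin(th)+Y*np.cos(th),az];o=S+h*az+dx*ax+dy*Y
    return dict(k=o+A@[.065,0,.064],g=o+A@[0,0,.047],o=o,m=o+A@[.065,0,.061],b=o+A@[0,0,.050])
for th in np.radians([165,180,195]):
    print(np.degrees(th),{k:np.round(np.subtract(obs[k],proj(c,v)),1) for k,v in pts(th,0,0,0).items()})
f=lambda q:np.concatenate([np.subtract(obs[k],proj(c,v)) for k,v in pts(q[0],0,q[1],q[2]).items()]+[[q[1]*500,q[2]*500]])
s=least_squares(f,[np.pi,0,0],x_scale=[1,.01,.01]);print(np.degrees(s.x[0]),s.x[1:]*1e3,s.cost)
q=pts(s.x[0],0,s.x[1],s.x[2])["k"]-S;print("knob XYZ mm",np.array([q@X,q@Y,q[2]])*1e3)
```

```text
165.0 {'k': array([ 5. , -3.7]), 'g': array([0.1, 1.3]), 'o': array([ 3.5, -0.5]), 'm': array([ 2.9, -2.7]), 'b': array([0.3, 0.5])}
180.0 {'k': array([ 1.2, -0.1]), 'g': array([0.1, 1.3]), 'o': array([ 3.5, -0.5]), 'm': array([-0.9,  0.9]), 'b': array([0.3, 0.5])}
195.0 {'k': array([-2.7,  2.4]), 'g': array([0.1, 1.3]), 'o': array([ 3.5, -0.5]), 'm': array([-4.8,  3.5]), 'b': array([0.3, 0.5])}
178.71378891871134 [ 1.38666375 -1.68097259] 7.6588678952638505
knob XYZ mm [-87.07496638  -0.22193496  23.62552057]
```

>>> {"api": "arm_command", "payload": {
  "translation": [
    [-3, 0.1, 1],
    [-5.9, 0.22, 3],
    [-5.9, 0.22, 6.5],
    [-5.9, 0.22, 9.5],
    [-5.9, 0.22, 9.5]
  ],
  "turn": [0, 0, 0, 0, 0],
  "hand": [0, 0, 0, 0, 0]
}}

```text
clock: 11.35
eef_pos: [0.4815, -0.071, 0.136]
tool_rot: [0.997, 0.07, -0.018, -0.033]
ft_force: [-0.7, 0.0, -0.8]
grip_width: 0.0855
```

```bash
python3 -c "
from h import *
stat()"
```

```text
t 11.35 TCP rel seat XYZ mm [-95.8  -0.2  55. ] F XYZ [-0.7  0.1 -0.8] T [-0.01  0.05 -0.03] w 0.0855 
j [-0.182  0.311 -0.133  1.179  0.056  2.817] tool z in XYZ [-0.028  0.071 -0.997] toolx yaw 8.1
```

>>> {"api": "arm_command", "payload": {
  "translation": [
    [0, 0, 0],
    [0, 0, 0],
    [0, 0, 0]
  ],
  "turn": [0, 0, 0],
  "hand": [0, 0, 0]
}}

```text
clock: 11.6
eef_pos: [0.4893, -0.0724, 0.1441]
tool_rot: [0.997, 0.07, -0.01, -0.031]
ft_force: [-0.4, 0.4, -0.4]
grip_width: 0.0851
```

```bash
python3 -c "
from h import *
stat()"
```

```text
t 11.6 TCP rel seat XYZ mm [-88.5  -3.1  63.1] F XYZ [-0.3  0.5 -0.4] T [-0.03 -0.04 -0.04] w 0.0851 
j [-0.182  0.306 -0.117  1.183  0.056  2.817] tool z in XYZ [-0.012  0.065 -0.998] toolx yaw 8.1
```

>>> {"api": "arm_command", "payload": {
  "translation": [
    [0.1, 0, 2.5],
    [0.1, 0, 5],
    [0.1, 0, 6.6],
    [0.1, 0, 6.6],
    [0.1, 0, 6.6]
  ],
  "turn": [0, 0, 0, 0, 0],
  "hand": [0, 0, 0, 0, 0.4]
}}

```text
clock: 12.02
eef_pos: [0.4873, -0.0679, 0.0773]
tool_rot: [0.997, 0.07, -0.011, -0.032]
ft_force: [0.1, 0.2, 0.9]
grip_width: 0.0754
```

>>> {"api": "arm_command", "payload": {
  "translation": [
    [0, 0, 0],
    [0, 0, 0],
    [0, 0, 0],
    [0, 0, 0],
    [0, 0, 0]
  ],
  "turn": [0, 0, 0, 0, 0],
  "hand": [0.7, 1, 1, 1, 1]
}}

```text
clock: 12.43
eef_pos: [0.4873, -0.0678, 0.0774]
tool_rot: [0.997, 0.07, -0.011, -0.032]
ft_force: [-0.6, -0.0, 1.8]
grip_width: 0.0206
```

```bash
python3 -c "
from h import *
stat()"
```

```text
t 12.43 TCP rel seat XYZ mm [-89.5   1.8  -3.6] F XYZ [-0.6  0.1  1.8] T [ 0.02 -0.08 -0.02] w 0.0206 
j [-0.174  0.366 -0.221  1.02   0.057  2.825] tool z in XYZ [-0.013  0.066 -0.998] toolx yaw 8.1
```

```bash
cat > tab.py <<'E'
from h import *
import sys
o=get_obs();M=R.from_quat(o["tool_rot"]).as_matrix();B=np.c_[X,Y,Z];T=M.T@B  # XYZ(machine)->tool
def disp(p,r=6.5): return r*np.array([.866*(1-np.cos(p)),np.sin(p),.5*(1-np.cos(p))])
for a in sys.argv[1:]:
    a0,st,n=map(float,a.split(","))
    print(a,[list((T@(disp(np.radians(a0+st*k))-disp(np.radians(a0)))).round(1)) for k in range(1,int(n)+1)])
E
python3 tab.py 0,20,5 100,20,5 200,20,5 300,20,5 40,20,5 140,20,5 240,20,5 | sed 's/np.float64(\([-0-9.]*\))/\1/g'
```

```text
0,20,5 [[0.2, -2.2, -0.1], [1.1, -4.3, -0.5], [2.5, -5.9, -1.3], [4.3, -6.8, -2.3], [6.2, -7.0, -3.5]]
100,20,5 [[1.9, 0.6, -1.1], [3.4, 1.9, -2.1], [4.5, 3.8, -2.8], [4.9, 6.0, -3.2], [4.7, 8.2, -3.1]]
200,20,5 [[-0.9, 2.0, 0.4], [-2.3, 3.6, 1.2], [-4.1, 4.5, 2.3], [-6.0, 4.7, 3.4], [-7.8, 4.1, 4.6]]
300,20,5 [[-1.6, -1.3, 1.0], [-2.6, -3.2, 1.7], [-3.1, -5.4, 2.0], [-2.8, -7.6, 2.0], [-2.0, -9.6, 1.5]]
40,20,5 [[1.4, -1.6, -0.8], [3.2, -2.5, -1.8], [5.1, -2.7, -3.0], [7.0, -2.1, -4.1], [8.5, -0.8, -5.1]]
140,20,5 [[1.1, 1.9, -0.7], [1.5, 4.0, -1.1], [1.3, 6.3, -1.0], [0.4, 8.3, -0.5], [-1.0, 9.9, 0.2]]
240,20,5 [[-1.8, 0.9, 1.0], [-3.7, 1.1, 2.2], [-5.6, 0.5, 3.3], [-7.1, -0.8, 4.3], [-8.2, -2.7, 5.0]]
```

>>> {"api": "arm_command", "payload": {
  "translation": [
    [0.2, -2.2, 0],
    [1.1, -4.3, -0.4],
    [2.5, -5.9, -1.2],
    [4.3, -6.8, -2.2],
    [6.2, -7.0, -3.4]
  ],
  "turn": [0, 0, 0, 0, 0],
  "hand": [1, 1, 1, 1, 1]
}}

```text
clock: 12.85
eef_pos: [0.5344, 0.0083, 0.1141]
tool_rot: [0.997, 0.07, -0.017, -0.031]
ft_force: [-10.2, -2.8, 4.7]
grip_width: 0.0204
```

```bash
cat > ck.py <<'E'
from h import *
stat()
o=get_obs();q=(o["eef_pos"]-S);q=np.array([q@X,q@Y,q[2]])*1e3-[-89.5,1.8,-3.6]
c,s=.866*q[0]+.5*q[2],q[1];print("psi",np.degrees(np.arctan2(s,65-c)).round(1)%360,"r",np.hypot(s,65-c).round(1),"off-plane",(-.5*q[0]+.866*q[2]).round(1))
E
python3 ck.py
```

```text
t 12.85 TCP rel seat XYZ mm [-28.8  67.5  33.1] F XYZ [-10.6  -0.8   4.7] T [-1.26  1.93 -0.26] w 0.0204 
j [-0.019  0.407 -0.05   1.151  0.059  2.981] tool z in XYZ [-0.025  0.066 -0.998] toolx yaw 8.1
psi 95.1 r 66.0 off-plane 1.4
```

>>> {"api": "arm_command", "payload": {
  "translation": [
    [1.9, 0.6, -1.1],
    [3.4, 1.9, -2.1],
    [4.5, 3.8, -2.8],
    [4.9, 6.0, -3.2],
    [4.7, 8.2, -3.1]
  ],
  "turn": [0, 0, 0, 0, 0],
  "hand": [1, 1, 1, 1, 1]
}}

```text
clock: 13.27
eef_pos: [0.6008, -0.0658, 0.1427]
tool_rot: [0.997, 0.072, -0.008, -0.034]
ft_force: [-3.4, 7.2, 9.9]
grip_width: 0.0207
```

```bash
python3 ck.py
```

```text
t 13.27 TCP rel seat XYZ mm [ 22.3 -17.9  61.7] F XYZ [-1.9  7.7  9.9] T [1.42 1.18 0.06] w 0.0207 
j [-0.142  0.513  0.197  1.285  0.063  2.854] tool z in XYZ [-0.008  0.069 -0.998] toolx yaw 8.3
psi 197.0 r 67.4 off-plane 0.7
```

>>> {"api": "arm_command", "payload": {
  "translation": [
    [-0.9, 2.0, 0.4],
    [-2.3, 3.6, 1.2],
    [-4.1, 4.5, 2.3],
    [-6.0, 4.7, 3.4],
    [-7.8, 4.1, 4.6]
  ],
  "turn": [0, 0, 0, 0, 0],
  "hand": [1, 1, 1, 1, 1]
}}

```text
clock: 13.68
eef_pos: [0.5298, -0.1188, 0.0945]
tool_rot: [0.997, 0.07, -0.005, -0.031]
ft_force: [5.4, 2.9, 12.1]
grip_width: 0.0204
```

```bash
python3 ck.py
```

```text
t 13.68 TCP rel seat XYZ mm [-57.5 -56.4  13.5] F XYZ [ 5.8  1.8 12.1] T [ 0.74 -1.41 -0.17] w 0.0204 
j [-0.252  0.434 -0.064  1.103  0.055  2.749] tool z in XYZ [-0.003  0.062 -0.998] toolx yaw 8.0
psi 296.3 r 64.9 off-plane -1.2
```

>>> {"api": "arm_command", "payload": {
  "translation": [
    [-1.6, -1.3, 1.0],
    [-2.6, -3.2, 1.7],
    [-3.1, -5.4, 2.0],
    [-2.8, -7.6, 2.0],
    [-2.0, -9.6, 1.5]
  ],
  "turn": [0, 0, 0, 0, 0],
  "hand": [1, 1, 1, 1, 1]
}}

```text
clock: 14.1
eef_pos: [0.4914, -0.0269, 0.0842]
tool_rot: [0.997, 0.068, -0.011, -0.028]
ft_force: [1.4, -8.6, 3.7]
grip_width: 0.0207
```

>>> {"api": "arm_command", "payload": {
  "translation": [
    [1.4, -1.6, -0.8],
    [3.2, -2.5, -1.8],
    [5.1, -2.7, -3.0],
    [7.0, -2.1, -4.1],
    [8.5, -0.8, -5.1]
  ],
  "turn": [0, 0, 0, 0, 0],
  "hand": [1, 1, 1, 1, 1]
}}

```text
clock: 14.52
eef_pos: [0.573, -0.0029, 0.1349]
tool_rot: [0.997, 0.072, -0.015, -0.035]
ft_force: [-8.2, 7.5, 10.4]
grip_width: 0.0202
```

```bash
python3 ck.py
python3 - <<'E'
from h import *
for c in("scene","top"):
    p,d=camera(c);cv2.imwrite(f"pics/{c}7.png",p[:,:,::-1])
a=cv2.imread("pics/top7.png")[90:180,180:330];b=cv2.imread("pics/scene7.png")[150:300,190:370]
cv2.imwrite("pics/g7.png",np.hstack([cv2.resize(b,(400,333),interpolation=cv2.INTER_CUBIC),cv2.resize(a,(400,333),interpolation=cv2.INTER_CUBIC)]))
E
```

```text
t 14.52 TCP rel seat XYZ mm [ 7.1 49.2 53.9] F XYZ [-6.6  8.9 10.4] T [ 1.11  2.19 -0.11] w 0.0202 
j [-0.042  0.462  0.094  1.239  0.067  2.955] tool z in XYZ [-0.021  0.074 -0.997] toolx yaw 8.3
psi 135.0 r 67.0 off-plane 1.5
```

View pics/g7.png

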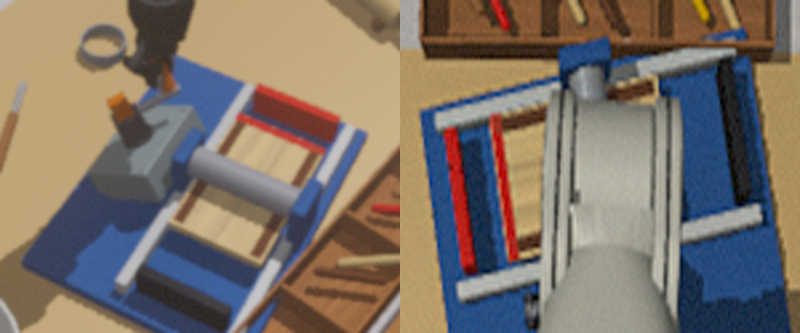

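>>> {"api": "arm_command", "payload": {
  "translation": [
    [1.1, 1.9, -0.7],
    [1.5, 4.0, -1.1],
    [1.3, 6.3, -1.0],
    [0.4, 8.3, -0.5],
    [-1.0, 9.9, 0.2]
  ],
  "turn": [0, 0, 0, 0, 0],
  "hand": [1, 1, 1, 1, 1]
}}

```text
clock: 15.03
eef_pos: [0.5838, -0.1055, 0.1285]
tool_rot: [0.997, 0.071, -0.007, -0.033]
ft_force: [0.9, 8.6, 3.6]
grip_width: 0.0206
```

>>> {"api": "arm_command", "payload": {
  "translation": [
    [-1.8, 0.9, 1.0],
    [-3.7, 1.1, 2.2],
    [-5.6, 0.5, 3.3],
    [-7.1, -0.8, 4.3]
  ],
  "turn": [0, 0, 0, 0],
  "hand": [1, 1, 1, 1]
}}

```text
clock: 15.37
eef_pos: [0.5116, -0.108, 0.0857]
tool_rot: [0.997, 0.069, -0.006, -0.03]
ft_force: [8.2, 0.5, 5.0]
grip_width: 0.0206
```

```bash
python3 ck.py
python3 - <<'E'
from h import *
p,d=camera("top");cv2.imwrite("pics/top8.png",p[:,:,::-1])
h=cv2.cvtColor(p,cv2.COLOR_RGB2HSV);m=((h[...,0]<6)|(h[...,0]>174))&(h[...,1]>170)&(h[...,2]>90)
n,l,s,ce=cv2.connectedComponentsWithStats(m[100:170,185:260].astype(np.uint8))
for i in range(1,n):
    if s[i,4]>15:
        rc=np.argwhere(l==i)+[100,185]
        P=np.array([at_z("top",r,.05) for r in rc]);q=P-S;print(s[i],"Y range mm",np.percentile(q@Y*1e3,[2,50,98]).round(1),"X",np.percentile(q@X*1e3,[2,98]).round(1))
E
python3 tab.py 320,10,5 10,8,5| sed 's/np.float64(\([-0-9.]*\))/\1/g'
```

```text
t 15.37 TCP rel seat XYZ mm [-73.3 -42.3   4.7] F XYZ [ 8.1 -1.1  5. ] T [ 0.09 -2.06 -0.33] w 0.0206 
j [-0.24   0.406 -0.133  1.061  0.054  2.762] tool z in XYZ [-0.004  0.061 -0.998] toolx yaw 8.0
psi 316.8 r 64.3 off-plane -0.9
[ 21  23  10  39 109] Y range mm [131.7 136.4 140.8] X [ 92.5 213. ]
[ 12  25  11  38 176] Y range mm [157.7 164.6 171.3] X [ 96.5 210.7]
320,10,5 [[-0.6, -0.9, 0.4], [-1.1, -1.9, 0.7], [-1.4, -2.9, 0.9], [-1.5, -4.0, 1.1], [-1.5, -5.2, 1.1]]
10,8,5 [[0.1, -0.9, -0.1], [0.4, -1.8, -0.2], [0.7, -2.6, -0.3], [1.2, -3.3, -0.6], [1.7, -4.0, -0.9]]
```

>>> {"api": "arm_command", "payload": {
  "translation": [
    [-0.6, -0.9, 0.4],
    [-1.1, -1.9, 0.7],
    [-1.4, -2.9, 0.9],
    [-1.5, -4.0, 1.1],
    [-1.5, -5.2, 1.1]
  ],
  "turn": [0, 0, 0, 0, 0],
  "hand": [1, 1, 1, 1, 1]
}}

```text
clock: 15.83
eef_pos: [0.487, -0.0579, 0.0775]
tool_rot: [0.997, 0.069, -0.009, -0.029]
ft_force: [2.0, -4.6, 3.2]
grip_width: 0.0201
```

```bash
python3 ck.py
```

```text
t 15.83 TCP rel seat XYZ mm [-87.9  11.6  -3.5] F XYZ [ 1.1 -4.9  3.2] T [-1.44 -1.07 -0.25] w 0.0201 
j [-0.152  0.359 -0.231  1.012  0.053  2.85 ] tool z in XYZ [-0.011  0.06  -0.998] toolx yaw 8.0
psi 8.8 r 64.3 off-plane -0.7
```

>>> {"api": "arm_command", "payload": {
  "translation": [
    [0.1, -0.9, -0.1],
    [0.4, -1.8, -0.2],
    [0.4, -1.8, -0.2]
  ],
  "turn": [0, 0, 0],
  "hand": [1, 1, 1]
}}

```text
clock: 16.08
eef_pos: [0.4882, -0.0381, 0.0809]
tool_rot: [0.997, 0.071, -0.01, -0.03]
ft_force: [0.4, -3.5, 5.5]
grip_width: 0.0205
```

```bash
python3 ck.py;python3 tab.py 26,10,3 56,10,3 86,10,3| sed 's/np.float64(\([-0-9.]*\))/\1/g'
python3 - <<'E'
from h import *
p,d=camera("top");cv2.imwrite("pics/top9.png",p[:,:,::-1])
h=cv2.cvtColor(p,cv2.COLOR_RGB2HSV);m=((h[...,0]<6)|(h[...,0]>174))&(h[...,1]>170)&(h[...,2]>90)
n,l,s,ce=cv2.connectedComponentsWithStats(m[100:170,185:260].astype(np.uint8))
for i in range(1,n):
    if s[i,4]>15:
        rc=np.argwhere(l==i)+[100,185]
        P=np.array([at_z("top",r,.05) for r in rc]);q=P-S;print(s[i],"Y range mm",np.percentile(q@Y*1e3,[2,50,98]).round(1),"X",np.percentile(q@X*1e3,[2,98]).round(1))
E
```

```text
t 16.08 TCP rel seat XYZ mm [-82.9  30.8  -0.1] F XYZ [-0.3 -3.5  5.5] T [-0.98 -0.5  -0.24] w 0.0205 
j [-0.113  0.353 -0.229  1.018  0.056  2.886] tool z in XYZ [-0.012  0.062 -0.998] toolx yaw 8.1
psi 26.8 r 64.5 off-plane -0.3
26,10,3 [[0.5, -1.0, -0.2], [1.0, -1.9, -0.6], [1.8, -2.7, -1.0]]
56,10,3 [[0.8, -0.6, -0.5], [1.7, -1.1, -1.0], [2.7, -1.3, -1.6]]
86,10,3 [[1.0, -0.1, -0.6], [1.9, 0.1, -1.2], [2.9, 0.4, -1.7]]
[ 18  23  11  40 125] Y range mm [139.4 146.1 152.1] X [ 93.6 212.6]
[ 12  25  11  38 174] Y range mm [157.7 164.6 171.3] X [ 96.5 210.8]
```

>>> {"api": "arm_command", "payload": {
  "translation": [
    [0.5, -1.0, -0.2],
    [1.0, -1.9, -0.6],
    [1.0, -1.9, -0.6]
  ],
  "turn": [0, 0, 0],
  "hand": [1, 1, 1]
}}

```text
clock: 16.38
eef_pos: [0.4953, -0.0187, 0.0878]
tool_rot: [0.997, 0.07, -0.01, -0.03]
ft_force: [-0.4, -5.2, 5.3]
grip_width: 0.0203
```

```bash
python3 ck.py;python3 tab.py 46,10,4 | sed 's/np.float64(\([-0-9.]*\))/\1/g'
```

```text
t 16.38 TCP rel seat XYZ mm [-72.3  48.5   6.8] F XYZ [-1.4 -5.   5.3] T [-1.32 -0.36 -0.31] w 0.0203 
j [-0.074  0.355 -0.205  1.039  0.057  2.926] tool z in XYZ [-0.013  0.062 -0.998] toolx yaw 8.1
psi 46.2 r 64.8 off-plane 0.4
46,10,4 [[0.7, -0.8, -0.4], [1.5, -1.4, -0.9], [2.4, -1.8, -1.4], [3.4, -2.1, -2.0]]
```

>>> {"api": "arm_command", "payload": {
  "translation": [
    [0.7, -0.8, -0.4],
    [1.5, -1.4, -0.9],
    [1.5, -1.4, -0.9]
  ],
  "turn": [0, 0, 0],
  "hand": [1, 1, 1]
}}

```text
clock: 16.63
eef_pos: [0.5008, -0.0103, 0.093]
tool_rot: [0.997, 0.068, -0.019, -0.023]
ft_force: [-7.7, -23.5, -4.0]
grip_width: 0.0201
```

```bash
python3 ck.py;python3 tab.py 66,10,4 | sed 's/np.float64(\([-0-9.]*\))/\1/g'
```

```text
t 16.63 TCP rel seat XYZ mm [-65.3  55.7  12. ] F XYZ [-12.  -21.6  -4. ] T [-5.47  1.55 -0.18] w 0.0201 
j [-0.047  0.371 -0.167  1.077  0.042  2.958] tool z in XYZ [-0.033  0.051 -0.998] toolx yaw 7.8
psi 56.1 r 64.9 off-plane 1.4
66,10,4 [[0.9, -0.4, -0.5], [1.8, -0.7, -1.1], [2.8, -0.8, -1.7], [3.7, -0.6, -2.3]]
```

>>> {"api": "arm_command", "payload": {
  "translation": [
    [0, 0, 0],
    [0, 0, 0],
    [-0.7, 0.6, 0.4],
    [-0.7, 0.6, 0.4]
  ],
  "turn": [0, 0, 0, 0],
  "hand": [1, 1, 1, 1]
}}

```text
clock: 16.97
eef_pos: [0.4983, -0.0136, 0.0904]
tool_rot: [0.997, 0.068, -0.014, -0.028]
ft_force: [-3.3, -11.6, 0.3]
grip_width: 0.0203
```

```bash
python3 ck.py
python3 - <<'E'
from h import *
p,d=camera("top");cv2.imwrite("pics/top10.png",p[:,:,::-1])
h=cv2.cvtColor(p,cv2.COLOR_RGB2HSV);m=((h[...,0]<6)|(h[...,0]>174))&(h[...,1]>170)&(h[...,2]>90)
for k in(100,110,120,130):
    r=m[100:170,185:260][k-100];print(k,''.join('#' if x else '.' for x in r))
n,l,s,ce=cv2.connectedComponentsWithStats(m[100:170,185:260].astype(np.uint8))
for i in range(1,n):
    if s[i,4]>15:
        rc=np.argwhere(l==i)+[100,185]
        P=np.array([at_z("top",r,.05) for r in rc]);q=P-S;print(s[i],"Y range mm",np.percentile(q@Y*1e3,[2,50,98]).round(1))
E
```

```text
t 16.97 TCP rel seat XYZ mm [-68.4  52.9   9.4] F XYZ [ -5.5 -10.8   0.3] T [-2.82  0.28 -0.25] w 0.0203 
j [-0.06   0.362 -0.187  1.056  0.053  2.943] tool z in XYZ [-0.021  0.06  -0.998] toolx yaw 7.9
psi 51.8 r 65.0 off-plane 0.7
100 ...........................................................................
110 ...........................................................................
120 ...........................................................................
130 .............####.####.....................................................
[ 12  24  16  39 309] Y range mm [144.7 159.1 171.2]
```

>>> {"api": "arm_command", "payload": {
  "translation": [
    [-0.2, 0.3, 0.1],
    [-0.2, 0.3, 0.1],
    [-0.2, 0.3, 0.1],
    [-0.2, 0.3, 0.1],
    [-0.2, 0.3, 0.1]
  ],
  "turn": [0, 0, 0, 0, 0],
  "hand": [1, 0.3, 0, 0, 0]
}}

```text
clock: 17.43
eef_pos: [0.4989, -0.0118, 0.0903]
tool_rot: [0.997, 0.071, -0.012, -0.032]
ft_force: [-0.4, -0.4, 0.3]
grip_width: 0.0683
```

>>> {"api": "arm_command", "payload": {
  "translation": [
    [0, 0, -3],
    [0, 0, -6.5],
    [0, 0, -10],
    [0, 0, -10],
    [0, 0, -10]
  ],
  "turn": [0, 0, 0, 0, 0],
  "hand": [0, 0, 0, 0, 0]
}}

```text
clock: 17.85
eef_pos: [0.5038, -0.0182, 0.1928]
tool_rot: [0.997, 0.071, -0.009, -0.032]
ft_force: [0.2, -0.0, -0.5]
grip_width: 0.0852
```

```bash
python3 ck.py
cat > fin.py <<'E'
from h import *
import sys
az=-.5*X+.866*Z;ax=.866*X+.5*Z
c="scene";p,d=camera(c);im=p[:,:,::-1].copy();cv2.imwrite("pics/sceneF.png",im)
for n in("crank_knob","crank_grip","crank"):
    print(n,[(np.round(x["location"],1),round(x["conf"],2)) for x in spot_point(c,n)[:2]])
big=cv2.resize(im[160:260,200:330],None,fx=6,fy=6,interpolation=cv2.INTER_CUBIC);big0=big.copy()
def P(q): r,k=proj(c,S+q);return int((k-200+.5)*6),int((r-160+.5)*6)
th=np.radians(float(sys.argv[1]))
A=np.c_[ax*np.cos(th)+Y*np.sin(th),-ax*np.sin(th)+Y*np.cos(th),az]
L=lambda *v:P(A@np.array(v)+.0014*ax-.0017*Y)
for a,z0,z1 in((.018,0,.034),(.012,.034,.060)):
    for z in(z0,z1): cv2.polylines(big,[np.array([L(a,a,z),L(-a,a,z),L(-a,-a,z),L(a,-a,z)])],True,(0,255,0))
t=np.linspace(0,6.28,24)
for z in(.036,.084): cv2.polylines(big,[np.array([L(.065+.011*np.cos(x),.011*np.sin(x),z) for x in t])],True,(0,255,0))
cv2.imwrite("pics/F.png",big)
E
python3 fin.py 125
```

```text
t 17.85 TCP rel seat XYZ mm [-63.8  47.3 111.8] F XYZ [ 0.2 -0.1 -0.5] T [-0.08 -0.03  0.  ] w 0.0852 
j [-0.073  0.284 -0.015  1.299  0.06   2.926] tool z in XYZ [-0.01   0.065 -0.998] toolx yaw 8.1
psi 108.1 r 47.9 off-plane 87.1
crank_knob [(array([181.9, 239.2]), 0.67)]
crank_grip [(array([198.3, 243.3]), 0.6)]
crank [(array([211.8, 252.1]), 0.68)]
```

View pics/F.png

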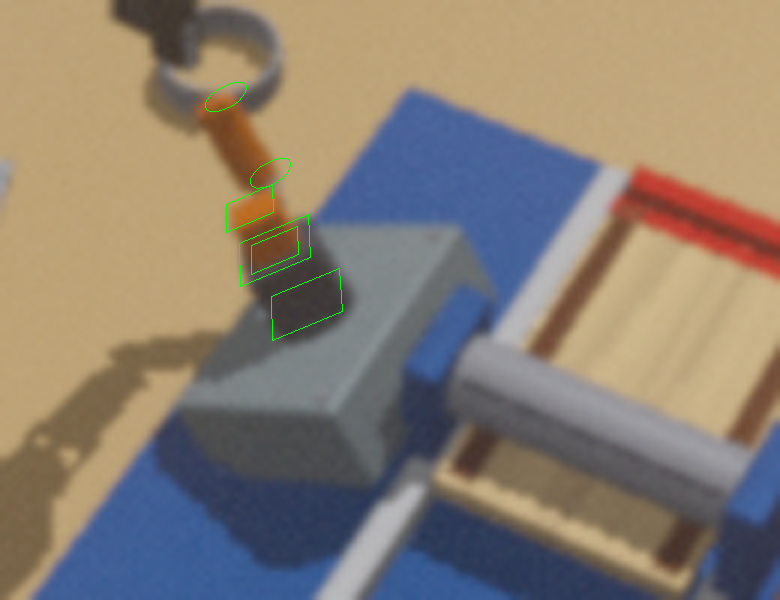

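>>> {"api": "arm_command", "payload": {
  "translation": [
    [1.3, 1.7, 0],
    [2.6, 3.3, 0],
    [3.8, 4.95, 0],
    [3.8, 4.95, 2.5],
    [3.8, 4.95, 5.0]
  ],
  "turn": [0, 0, 0, 0, 0],
  "hand": [0.5, 1, 1, 1, 1]
}}

```text
clock: 18.47
eef_pos: [0.5463, -0.0598, 0.1355]
tool_rot: [0.997, 0.07, -0.011, -0.032]
ft_force: [0.1, 0.5, -0.6]
grip_width: 0.0259
```

>>> {"api": "arm_command", "payload": {
  "translation": [
    [0, 0, 0.2],
    [0, 0, 0.5],
    [0, 0, 0.8],
    [0, 0, 1.1],
    [0, 0, 1.1]
  ],
  "turn": [0, 0, 0, 0, 0],
  "hand": [1, 1, 1, 1, 1]
}}

```text
clock: 18.88
eef_pos: [0.5455, -0.0583, 0.1273]
tool_rot: [0.997, 0.071, -0.01, -0.031]
ft_force: [-1.9, 0.3, 1.9]
grip_width: -0.0
```

```bash
python3 -c "
from h import *
stat()"
```

```text
t 18.88 TCP rel seat XYZ mm [-30.5  -0.   46.3] F XYZ [-1.8  0.6  1.9] T [-0.    0.21 -0.01] w -0.0 
j [-0.139  0.419  0.005  1.19   0.057  2.86 ] tool z in XYZ [-0.013  0.065 -0.998] toolx yaw 8.1
```

>>> {"api": "arm_command", "payload": {
  "translation": [
    [0, 0, 0.3],
    [0, 0, 0.6],
    [0, 0, 0.8],
    [0, 0, 0.8]
  ],
  "turn": [0, 0, 0, 0],
  "hand": [1, 1, 1, 1]
}}

```text
clock: 19.22
eef_pos: [0.5466, -0.0583, 0.1264]
tool_rot: [0.997, 0.07, -0.007, -0.031]
ft_force: [-12.9, -0.5, 36.1]
grip_width: -0.0001
```

```bash
python3 -c "
from h import *
stat()"
```

```text
t 19.22 TCP rel seat XYZ mm [-29.5  -0.2  45.4] F XYZ [-12.7   2.   36.1] T [0.24 2.59 0.14] w -0.0001 
j [-1.390e-01  4.160e-01 -2.000e-03  1.179e+00  5.700e-02  2.861e+00] tool z in XYZ [-0.006  0.063 -0.998] toolx yaw 8.1
```

>>> {"api": "arm_command", "payload": {
  "translation": [
    [0, 0, -1],
    [0, 0, -4],
    [0, 0, -8],
    [0, 0, -12],
    [0, 0, -12]
  ],
  "turn": [0, 0, 0, 0, 0],
  "hand": [1, 1, 1, 1, 1]
}}

```text
clock: 19.63
eef_pos: [0.5525, -0.0661, 0.2474]
tool_rot: [0.997, 0.071, -0.003, -0.03]
ft_force: [0.7, 0.0, -0.1]
grip_width: -0.0002
```

Run:
```python
from h import *
stat()
az=-.5*X+.866*Z
im0=cv2.imread("pics/sceneF.png")
p,d=camera("scene");im=p[:,:,::-1]
for n in("crank_knob","crank_grip","crank"):
    print(n,[(np.round(x["location"],1),round(x["conf"],2)) for x in spot_point("scene",n)[:1]])
# bed line & stop in scene: red mask profile; gap along Y
i=camera_info("scene");T=np.linalg.inv(np.array(i["world_to_cam"]));K=np.array(i["mtx"])
v,u=np.mgrid[0:384,0:512];pc=((np.linalg.inv(K)@np.stack([u,v,np.ones_like(u)]).reshape(3,-1))*d.reshape(-1)).T@T[:3,:3].T+T[:3,3]
q=pc-S;a=q@X*1e3;b=q@Y*1e3;z=pc[:,2]*1e3
for y in range(136,180,3):
    m=(a>120)&(a<190)&(b>y)&(b<=y+3)&(z>-5)&(z<100)
    if m.sum():print(y,m.sum(),np.percentile(z[m],[10,50,90]).round(0),p.reshape(-1,3)[m].mean(0).round(0))
```

```text
t 19.63 TCP rel seat XYZ mm [-25.2  -8.9 166.4] F XYZ [ 0.7 -0.1 -0.1] T [-0.12 -0.06 -0.09] w -0.0002 
j [-0.151  0.362  0.237  1.465  0.057  2.849] tool z in XYZ [ 0.001  0.06  -0.998] toolx yaw 8.1
crank_knob [(array([181. , 235.4]), 0.81)]
crank_grip []
crank [(array([208.7, 252.1]), 0.62)]
136 24 [53. 54. 57.] [198. 172. 131.]
139 17 [53. 56. 59.] [193. 145. 110.]
142 25 [52. 55. 58.] [191. 117.  88.]
145 21 [55. 57. 59.] [190.  72.  57.]
148 17 [53. 57. 60.] [181.  64.  52.]
151 14 [54. 55. 63.] [164.  63.  50.]
154 37 [54. 59. 64.] [141.  58.  47.]
157 44 [53. 60. 67.] [155.  60.  48.]
160 15 [59. 63. 66.] [185.  64.  51.]
163 18 [61. 64. 67.] [193.  71.  56.]
166 21 [61. 64. 66.] [193.  92.  69.]
169 6 [61. 62. 64.] [193. 106.  79.]
172 1 [60. 60. 60.] [191. 119.  86.]
```

```bash
python3 -c "
from workcell import *
print(job_done())"
```

```text
the job is handed in; nothing more can be done
None
```

I fitted the crank on the brass shaft, wound it clockwise for just over two turns until the bed met the red stop, and handed the job in at about 20 s.

**How it went**
- The first grasp closed just above the orange block because the fingertips stand about 23 mm higher than `tip_reach` suggests. I felt for the block top and regripped, and the crank did not move.
- Turning the held crank ran the last joint to its limit. This left the tool tilted about 4° for the rest of the job, which the socket's play took up.
- The tool can only point straight down, so I lowered the socket over the shaft tip and swept the arm towards the robot. This pivoted the crank to the shaft's 30°, and I then pushed it down.

**Last checks**
- **Bed against the stop:** the crank stalled at about 25 N on the handle, where free winding took roughly 5–16 N. The depth picture shows no low gap between bed and stop. Dead reckoning from colour in the top view left about 1.5 mm, which is within its error.
- **Crank home:** after releasing the handle I pressed on the block with about 36 N and it moved less than 1 mm. The outline drawn at the home position matched the picture to about 1–2 mm.
- **After release:** the gripper is clear, with no force on the wrist. I saw no contact with the bystanders but did not re-measure their positions.

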